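Set and lock the bottle fence on the filling platform

ROBOT

A 7-joint arm with a two-finger parallel gripper is mounted at the origin on the work surface. World frame = base frame: x ahead of the robot, y to its left, z up, the work surface at z = 0. Lengths are in m, angles in rad, forces in N, time in s.
With the tool pointing down it reaches from about 0.35 to 0.9 m from the base axis. Payload 8.1 kg.
Tool frame: the origin (TCP) lies at the very end of the fingers, on their centre line; the grasp point (between the pads) lies 19 mm behind it (grasp_offset is the distance from the TCP to the grasp point, in m); z points along the fingers, y is the line along which they close (so a half turn about z gives the same grasp; the last joint's range is limited). The gripper opens to 92 mm and grips with 3 to 60 N. Pads are 19 mm wide; open, the fingers measure 130 mm over their backs; the gripper's body (75 mm by 190 mm) begins 47 mm behind the grasp point.
Start: joints at [-1.431, 0.434, 0.025, 1.573, -0.012, 1.134, -0.075], TCP at [0.15, 0.607, 0.227] pointing down, gripper open.
Joint ranges: [-2.62, 2.62], [-0.44, 2.09], [-1.27, 1.32], [0.08, 2.57], [-1.32, 4.46], [0.12, 2], [-2.74, 2.74]. Speed limits (rad/s): [2.22, 2.22, 3.01, 3.01, 3.14, 3.14, 3.14].

INTERFACE

Orientations are given as a rotation vector (axis times angle).
In Python, from cell import observe, get_image, camera_params, sign_off, silhouettes, grasp_offset gives the robot as it stands. The module is installed in compiled form; this text tells all that it offers.
- The arm moves only by the tool jog_arm, never from a script. Its argument "motion" is a list that holds one entry, the list of rows, each a list of 7 numbers: the shift along the tool's x, y, z in m, then the turn, a rotation vector about the tool's x, y, z in rad, then the closure, from -1 (fully open) to 1 (shut), so that 0 is half open. In form: [[[dx, dy, dz, wx, wy, wz, hand], ...]]. A call has 1 to 10 rows; each row is the pose to reach, as a shift and turn from the pose commanded when the call began, along the tool's axes at that moment; what a row does not reach only later rows make up. A row lasts 1/12 s, in which the tool goes at most 41.7 mm and 7.16 degrees, less where a joint would pass 70% of its speed; a pose out of reach is approached as far as the arm can. A call with a gripper value outside its range is refused whole. The fingers move at their own pace and stop on an object; "force" is the grip in N (left out, the last holds). Time passes only in rows, so rows that repeat a pose let the fingers close. It gives the time, the measured TCP pose, the force, the opening and the grip force at its end, in the units of the state.
- observe(): the state, without advancing time (a new reading comes with each control period).
- get_image(name): name is "scene" or "top" or "wrist"; returns the picture (420x560x3 uint8, red, green, blue); there is no depth.
- camera_params(name): a dict with "vertical_fov" (degrees; the focal length in pixels is half the picture's height over the tangent of half this angle, whatever the lens; pixels are square), "cx", "cy" (the principal point, pixels), "T" (4x4, takes a point from camera to world coordinates). Camera axes: x right, y down, z forward; pixel columns grow to the right and rows downward; lengths in m; the calibration is good to about 2 mm. A picture is of the moment at which its call begins: read the wrist's pose just before it. camera_params takes no time and is no camera call; for the wrist camera it gives the pose at the moment of the call.
- sign_off(): hands the job in; it is judged then, once.
Trained networks look in the newest picture that a camera, given by its name, has taken for a name from the list of things; names that differ only in an ending like _2 or _b are one class to them, and where a whole thing is asked for, a point or a joint stands for the part that bears it (a point fixed in the world has none). Each returns a list of dicts, best first, with "p" (0 to 1); they miss things now and then, are a little off and sometimes report something else, mostly with a low value. They report only what shows in the picture. A call takes as long as a camera call. They do not tell look-alikes from the thing itself.
- silhouettes(query, camera): "mask" (420x560 bool, what is visible of it) and "pixel" ([column, row] in pixels, amid what is visible of it).
The state is a dict: "clock": time; "joints": joint angles; "dq": joint speeds; "joint_efforts": joint torques, N m; "position": TCP position; "ee_rot": TCP orientation; "force": force on the tool from outside, world axes, zero at the start; "ft_torque": the same for the moment, N m; "width": opening from 0.0 (shut) to 1.0 (fully open); "gripper_force": force on a finger pad.
Only numpy, scipy, OpenCV 4.12 (cv2) and the standard library are available. Lean on these libraries where they do the work, as an engineer would, in place of code of your own. Each camera call takes 0.05 s, during which the arm holds its last target. There are 200 camera calls.

TASK

On the white filling platform, slide the slotted aluminium fence along its bolt slots, away from the robot, until its upright face rests squared up against both steel stop pins at the marked line; seat it gently, without ramming the pins. Then swing the black clamp lever clockwise (seen from above) until the fence is clamped firmly, but do not overtighten it, and let go. Leave the vials, bottles, beaker and spanner where they stand.

Things in the scene. Friction and masses are not known exactly. Their poses are not given: they have to be found in the camera images.
- plate: White platform plate, 240 (x) x 300 (y) x 16 mm high, fixed to the bench. Origin: centre of its underside; its top is 16 mm above it. Its +x points away from the robot along the slide direction, +y to the left. Short black scale ticks along its left and right edges are only a look.
- fence_web (a point): Centre of the fence's upright web, 27 mm above the plate top. The web is 8 mm thick (x), 110 mm wide (y), its top 48 mm above the plate; its -x face lies 4 mm behind this point, its +x face 4 mm ahead. Axes: x across the web, away from the robot; y along it. Pinch it from above or push its -x face, fingertips above the 6 mm foot; pushed at its middle it squares itself against the pins.
- fence_left (a point): Point on the +x face of the fence's web, 45 mm to its left (+y), 27 mm above the plate top: this meets the left stop pin.
- fence_right (a point): Point on the +x face of the fence's web, 45 mm to its right (-y), 27 mm above the plate top: this meets the right stop pin.
- mark: The marked position: two rigid steel stop pins, 10 mm diameter, 30 mm high above the plate, 90 mm apart, and a thin black line. Origin on the plate's top midway between the pins; +x = slide direction, y = along the line of pins. The web's +x face touches them 5 mm short of this origin. Over 25 N on the pins is ramming: creep up, stop at 4 to 8 N above the sliding drag.
- pin_left (a point): Top centre of the left (+y) stop pin.
- pin_right (a point): Top centre of the right (-y) stop pin.
- lever_axis (a point): Point on the vertical turning axis of the clamp lever (above the left stud), at the height of the middle of its upright grip, 64 mm above the bench.
- lever_grip (a point): Black clamp lever on the left stud: hub 24 mm diameter, arm 60 mm long and 10 mm thick, at its end an upright round grip 16 mm diameter, 36 mm high. This point is on the grip's axis, 16 mm below its top and 11 mm above the arm's top. It turns level about lever_axis at 60 mm radius and stays where it is left. At the start it points left and back towards the robot.
- lever (a joint): Lever angle, rad, 0 to 2.2; grows clockwise from above (tightening); 0 points 145 deg counter-clockwise from the plate's +x; starts at 0 to 0.2. It swings with 5 to 7 N across the arm at the grip until the pad meets the fence at 0.4 to 1.3 (slack differs every time), then stiffens about 11 N per rad. 2 N above free swing is just clamped, 3 to 4 N firm and right, over 5 N overtightened.
- clamp: The whole clamp on the left stud: the lever and, under its hub, a round steel pressure pad, 28 mm diameter, that moves down 5 mm per rad of lever and presses the fence's foot through a stiff spring. Origin: on the plate's top, 80 mm (in -y) from the lever's axis, midway between the two studs; axes as the plate's.
- fence: Loose aluminium fence, L-section, 0.32 to 0.52 kg. Foot 80 (x) x 210 (y) x 6 mm flat on the plate, with two slots along x, 64 x 13 mm, 160 mm apart, round two 8 mm studs; the upright web stands on the foot's +x edge. Origin: underside of the foot, at its middle; web centre 36 mm ahead in x and 27 mm up. Slides with 2 to 8 N; its yaw is free by several degrees. The pins are 15 to 50 mm ahead at the start.
- vial_a: Small capped vial, 22 mm diameter, 45 mm high, on the plate beyond the pins; leave alone. Origin: centre of its underside.
- vial_b: Second such vial; leave alone. Origin: centre of its underside.
- flask_a: Capped glass bottle, 56 mm diameter, 100 mm high, on the bench to the right; leave alone. Origin: centre of its underside.
- flask_b: Second such bottle; leave alone. Origin: centre of its underside.
- flask_c: Third such bottle; leave alone. Origin: centre of its underside.
- beaker: Glass beaker, 70 mm diameter, 80 mm high, to the left; leave alone. Origin: centre of its underside.
- spanner: Steel spanner lying flat on the bench beyond the plate; leave alone. Origin: centre of its underside.
Mind the look-alikes: they are no part of the job. Several things have the shape of the fence; the one meant has the colours described above.

How it is judged:
On the way, in this order (a step that is already met when the one before it is completed fails the run):
1. the fence's web is seated against both stop pins (within 2 mm at each) (x of each of fence_left, fence_right in the frame of mark above -0.007 m), for 0.2 s.
2. the lever's pad clamps the fence with more than 20 N, the fence still seated (all of step 1 and contact force between clamp and fence above 20 N), for 0.2 s.
At the end, for the whole second after the job is handed in: The fence lies flat and at rest on the plate, its web within 2 mm of both stop pins, clamped by the lever's pad with more than 20 N (lever push about 2 N above free swing); lever let go (all of step 2 and linear speed of fence below 0.01 m/s and angle between fence's own z axis and vertical below 0.03 rad); the robot touches nothing.
It fails at once if the stop pins are rammed: more than 25 N between the fence and the pins (contact force between fence and mark above 25 N).
It fails at once if the clamp is overtightened: the pad presses the fence with more than 75 N (lever push about 5 to 6 N above free swing) (contact force between clamp and fence above 75 N).
It fails at once if a vial, bottle, the beaker or the spanner is moved more than 15 mm or tipped over (distance of any of vial_a, vial_b, flask_a, flask_b, flask_c, beaker, spanner from where it was at the start of the episode above 0.015 m or angle between any of vial_a, vial_b, flask_a, flask_b, flask_c, beaker, spanner's own z axis and vertical above 0.3 rad).
It also fails if it takes over 72 s, if anything falls off the work surface, if the arm or the gripper's body presses on something with over 40 N, if the wrist force passes 120 N, or if a joint passes its speed limit or range.

## Working session

There is one attempt and no reset: what is moved stays moved. The work goes in short steps, Python scripts to look and compute and a tool call to move; the robot and the scene stay as the last step left them, time stands still between calls to the robot, and variables do not carry over. Pictures are saved under pics/ and viewed, at most 10 in all, crops included, and the job is handed in when it is done.

Besides the shell and the picture viewer there is one more tool, called after "Call:" as a command line: name --argument value ..., lists and objects as JSON in quotes. jog_arm: Moves the arm, as the interface text tells. Its arguments: {"type":"object","properties":{"motion":{"type":"array"},"force":{"type":"number"}},"required":["motion"]}

```bash
mkdir -p pics; ls; cat > h.py <<'E'
import numpy as np, cv2
from cell import *
from scipy.spatial.transform import Rotation as R
def save(n,im): cv2.imwrite('pics/'+n,cv2.cvtColor(im,cv2.COLOR_RGB2BGR))
def K(c):
    p=camera_params(c); f=210/np.tan(np.radians(p['vertical_fov'])/2); return f,p['cx'],p['cy'],np.array(p['T'])
def ray(c,px,z):
    f,cx,cy,T=K(c); d=T[:3,:3]@np.array([(px[0]-cx)/f,(px[1]-cy)/f,1]); o=T[:3,3]; return o+d*(z-o[2])/d[2]
def proj(c,P):
    f,cx,cy,T=K(c); q=T[:3,:3].T@(np.array(P)-T[:3,3]); return np.array([f*q[0]/q[2]+cx,f*q[1]/q[2]+cy])
E
python3 - <<'E'
from h import *
s=observe(); print(s['clock'],s['position'],s['ee_rot'],s['force'],s['width'])
for c in ['scene','top']:
    im=get_image(c); save(c+'0.png',im); print(c,K(c))
    for q in ['fence','plate','lever','pin_left','vial_a','clamp','mark']:
        try:
            for d in silhouettes(q,c): print(q,round(d['p'],2),np.round(d['pixel']),d['mask'].sum())
        except Exception as e: print(q,e)
print(observe()['clock'])
E
```

```text
pics
0.0 [0.15017998 0.60613764 0.22594041] [-3.80506595e-01 -3.11841365e+00  2.57208257e-03] [ 1.4348009   0.34494529 -0.21186217] 1.0004113706859818
scene (np.float64(454.56264358821466), 285.11340171638625, 210.52923217905862, array([[-8.15599947e-01,  4.19187116e-01, -3.98846948e-01,
         8.96713711e-01],
       [ 5.78615452e-01,  5.89751798e-01, -5.63379957e-01,
         5.45407977e-01],
       [-9.40915076e-04, -6.90271670e-01, -7.23549677e-01,
         7.89800146e-01],
       [ 0.00000000e+00,  0.00000000e+00,  0.00000000e+00,
         1.00000000e+00]]))
fence 0.94 [464. 264.] 3066
fence 0.82 [294. 148.] 1398
fence 0.59 [290. 242.] 2567
plate 0.86 [272. 263.] 9324
plate 0.46 [288. 240.] 2554
lever 0.7 [364. 372.] 1920
lever 0.61 [321. 253.] 350
pin_left 0.63 [274. 263.] 96
vial_a 0.75 [216. 254.] 162
vial_a 0.64 [203. 237.] 155
clamp 0.7 [314. 255.] 384
clamp 0.28 [187. 142.] 814
mark 0.73 [247. 251.] 110
mark 0.49 [204. 238.] 167
top (np.float64(421.71042111602316), 285.0957232099221, 209.76990957443957, array([[ 0.01798236, -0.98662243,  0.16202722,  0.34454387],
       [-0.99978285, -0.01603699,  0.01330646, -0.02434503],
       [-0.01053002, -0.16223132, -0.98669657,  1.12918125],
       [ 0.        ,  0.        ,  0.        ,  1.        ]]))
fence 0.9 [276. 213.] 2212
fence 0.9 [173. 320.] 2698
fence 0.69 [378. 295.] 2330
plate 0.72 [271. 186.] 6866
lever 0.74 [238. 215.] 188
lever 0.74 [273. 214.] 2352
lever 0.44 [282. 179.] 37
pin_left 0.74 [430. 200.] 627
pin_left 0.57 [285. 178.] 12
pin_left 0.2 [240. 214.] 163
vial_a 0.66 [295. 154.] 68
vial_a 0.23 [150. 177.] 756
clamp 0.77 [238. 218.] 184
0.8
```

View pics/scene0.png

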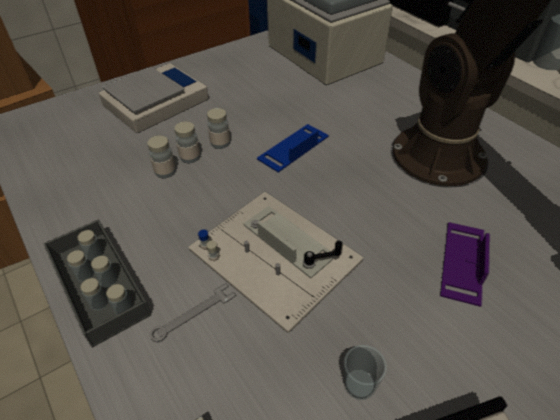

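```bash
python3 - <<'E'
import cv2
im=cv2.imread('pics/top0.png'); a=im[120:360,100:460]
cv2.imwrite('pics/top_c.png',cv2.resize(im[130:270,185:365],None,fx=4.2,fy=4.2,interpolation=cv2.INTER_CUBIC))
E
```

```text
(no output)
```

View pics/top0.png

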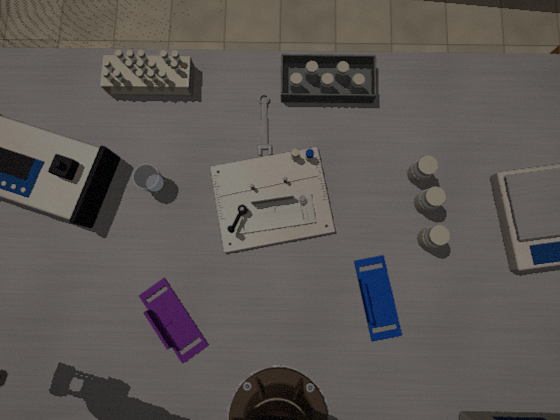

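View pics/top_c.png

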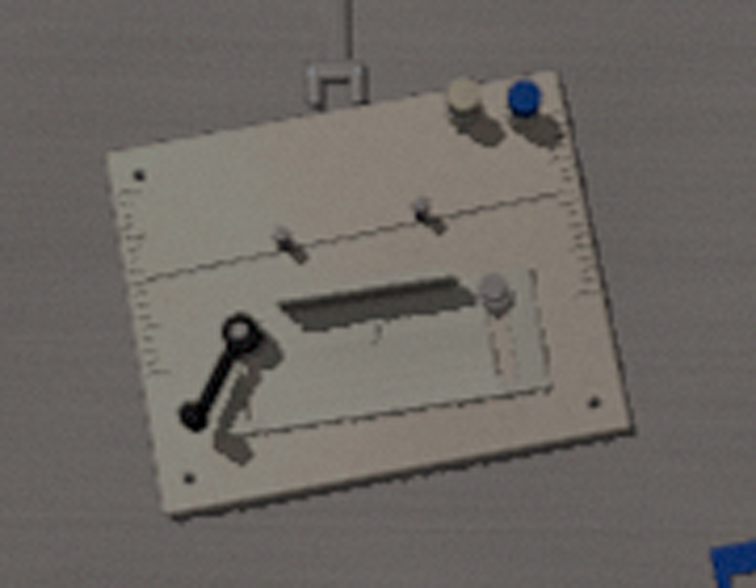

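Aluminium fence candidates in the top picture: the pale fence on the white plate (276,213), and the look-alikes purple (173,320) and blue (378,295). I choose the pale one, and the close crop confirms it: two studs, the black lever with hub (242,209) and grip (231,229), and pins at (253,186) and (285,178).

```bash
python3 - <<'E'
from h import *
o=lambda x,y:(185+x/4.2,130+y/4.2)
cs=[ray('top',o(*p),.016)[:2] for p in [(108,153),(558,70),(632,428),(168,512)]]
print('corners FL FR BR BL',np.round(cs,4), 'center',np.mean(cs,0))
e=[cs[1]-cs[0],cs[2]-cs[1],cs[2]-cs[3],cs[3]-cs[0]];print([np.round(np.linalg.norm(v),4) for v in e],[np.degrees(np.arctan2(v[1],v[0])) for v in e])
for n,p,z in [('pinL',(284,233),.046),('pinR',(421,203),.046),('webL',(280,303),.064),('webR',(458,278),.064),('grip',(193,415),.08),('hub',(240,332),.058)]:
    print(n,np.round(ray('top',o(*p),z),4))
s=observe();print(R.from_rotvec(s['ee_rot']).as_matrix().round(3)); print(K('wrist'))
print('scene vs',[proj('scene',ray('top',o(*p),z)).round() for p,z in [((284,233),.046),((421,203),.046),((193,415),.08)]])
E
```

```text
corners FL FR BR BL [[ 0.6438  0.1956]
 [ 0.704  -0.096 ]
 [ 0.4701 -0.1439]
 [ 0.4122  0.147 ]] center [0.55753231 0.02571033]
[np.float64(0.2977), np.float64(0.2388), np.float64(0.2966), np.float64(0.2366)] [np.float64(-78.32581911946048), np.float64(-168.42865627965935), np.float64(-78.74857023333625), np.float64(-168.1553278869939)]
pinL [0.5858 0.0768 0.046 ]
pinR [ 0.6064 -0.0086  0.046 ]
webL [0.5379 0.0763 0.064 ]
webR [ 0.5552 -0.0324  0.064 ]
grip [0.4663 0.1246 0.08  ]
hub [0.5205 0.1009 0.058 ]
[[-0.971  0.24   0.   ]
 [ 0.24   0.971  0.   ]
 [-0.     0.    -1.   ]]
(np.float64(305.8262341467358), 279.178717800623, 207.1197456245946, array([[ 2.40421745e-01,  9.27040649e-01,  2.87737763e-01,
         7.14227631e-02],
       [ 9.70668325e-01, -2.29805922e-01, -7.06557988e-02,
         6.24740239e-01],
       [ 6.23044187e-04,  2.96285123e-01, -9.55099334e-01,
         3.83911310e-01],
       [ 0.00000000e+00,  0.00000000e+00,  0.00000000e+00,
         1.00000000e+00]]))
scene vs [array([277., 263.]), array([246., 241.]), array([338., 241.])]
```

Call:
jog_arm --motion '[[[-0.24,-0.245,0,0,0,-0.22,1],[-0.24,-0.245,0,0,0,-0.22,1],[-0.24,-0.245,0,0,0,-0.22,1],[-0.24,-0.245,0,0,0,-0.22,1],[-0.24,-0.245,0,0,0,-0.22,1],[-0.24,-0.245,0,0,0,-0.22,1],[-0.24,-0.245,0,0,0,-0.22,1],[-0.24,-0.245,0,0,0,-0.22,1],[-0.24,-0.245,0,0,0,-0.22,1],[-0.24,-0.245,0,0,0,-0.22,1]]]' --force 20

```text
clock: 1.63
position: [0.3263, 0.308, 0.2271]
ee_rot: [0.046, 3.14, -0.0]
force: [0.6, 1.1, 0.1]
width: 0.325
gripper_force: 0.0
```

Call:
jog_arm --motion '[[[-0.183,-0.288,0,0,0,-0.23,1],[-0.183,-0.288,0,0,0,-0.23,1],[-0.183,-0.288,0,0,0,-0.23,1],[-0.183,-0.288,0,0,0,-0.23,1],[-0.183,-0.288,0,0,0,-0.23,1],[-0.183,-0.288,0,0,0,-0.23,1],[-0.183,-0.288,0,0,0,-0.23,1],[-0.183,-0.288,0,0,0,-0.23,1],[-0.183,-0.288,0,0,0,-0.23,1],[-0.183,-0.288,0,0,0,-0.23,1]]]'

```text
clock: 2.47
position: [0.5032, 0.0153, 0.2269]
ee_rot: [-0.316, 3.124, -0.003]
force: [0.7, -0.4, -0.1]
width: 0.007
gripper_force: 0.0
```

```bash
python3 - <<'E'
from h import *
s=observe(); print(s['clock'],s['position'],s['ee_rot'],s['force'],s['width'])
im=get_image('wrist'); save('wrist1.png',im); print(K('wrist'))
for q in ['fence','lever','pin_left']:
    for d in silhouettes(q,'wrist'): print(q,round(d['p'],2),np.round(d['pixel'],1),d['mask'].sum())
E
```

```text
2.4667 [0.50322683 0.01528596 0.22692175] [-0.31617999  3.12389477 -0.00330461] [ 0.69242771 -0.40953824 -0.07325156] 0.0071386153353488035
(np.float64(305.8262341467358), 279.178717800623, 207.1197456245946, array([[-2.02681153e-01,  9.35086246e-01,  2.90747419e-01,
         4.22275150e-01],
       [ 9.79244752e-01,  1.93463713e-01,  6.04277019e-02,
         4.87844429e-04],
       [ 2.56037606e-04,  2.96960441e-01, -9.54889748e-01,
         3.83751085e-01],
       [ 0.00000000e+00,  0.00000000e+00,  0.00000000e+00,
         1.00000000e+00]]))
fence 0.8 [550.9  36.4] 1812
fence 0.72 [75.9 22.4] 3270
fence 0.71 [282.  193.5] 10700
lever 0.73 [364.4 194.2] 1065
pin_left 0.49 [317.8 254.1] 122
```

View pics/wrist1.png

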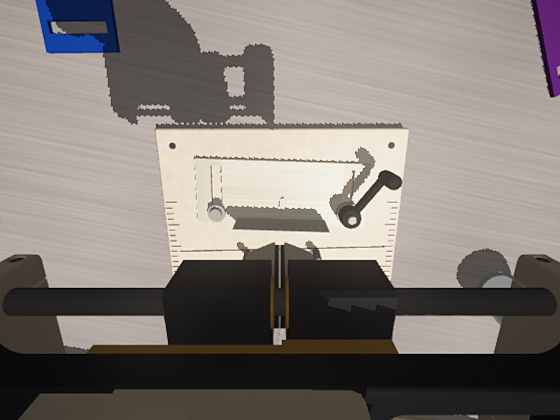

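The wrist picture, with the robot side up, shows the fence with its web's top edge from (233,229) to (329,232). The lever hub is at (348,217), the grip top at (390,181), and the fingers end near (280,250).

```bash
python3 - <<'E'
from h import *
for n,p,z in [('webR',(233,229),.064),('webL',(329,232),.064),('gripTop',(391,181),.08),('hub',(348,216),.058),('BR',(157,130),.016),('BL',(407,130),.016),('footR',(195,157),.022),('studR',(216,210),.03)]:
    print(n,np.round(ray('wrist',p,z),4))
E
```

```text
webR [ 0.5536 -0.021   0.064 ]
webL [0.5348 0.085  0.064 ]
gripTop [0.4623 0.1282 0.08  ]
hub [0.5138 0.1025 0.058 ]
BR [ 0.4698 -0.1317  0.016 ]
BL [0.4091 0.1538 0.016 ]
footR [ 0.4907 -0.0829  0.022 ]
studR [ 0.5476 -0.0478  0.03  ]
```

Call:
jog_arm --motion '[[[-0.018,0.001,0.03,0,0,0,1],[-0.018,0.001,0.06,0,0,0,1],[-0.018,0.001,0.09,0,0,0,1],[-0.018,0.001,0.12,0,0,0,1],[-0.018,0.001,0.14,0,0,0,1],[-0.018,0.001,0.16,0,0,0,1],[-0.018,0.001,0.175,0,0,0,1],[-0.018,0.001,0.187,0,0,0,1],[-0.018,0.001,0.193,0,0,0,1],[-0.018,0.001,0.193,0,0,0,1]]]'

```text
clock: 3.5
position: [0.517, 0.0254, 0.0327]
ee_rot: [0.328, -3.122, -0.001]
force: [-0.8, 0.6, 0.6]
width: 0.005
gripper_force: 0.0
```

```bash
python3 - <<'E'
from h import *
s=observe(); print(s['clock'],s['position'],s['ee_rot'],s['force'],s['ft_torque'],s['width'])
im=get_image('scene'); save('sc1.png',cv2.resize(im[180:340,170:400],None,fx=3.4,fy=3.4,interpolation=cv2.INTER_CUBIC))
E
```

```text
3.5 [0.51698801 0.02541228 0.0327    ] [ 3.28235814e-01 -3.12220148e+00 -1.07382539e-03] [-0.76924529  0.55918409  0.55954093] [0.05020075 0.05022231 0.07401443] 0.00492625069962995
```

View pics/sc1.png

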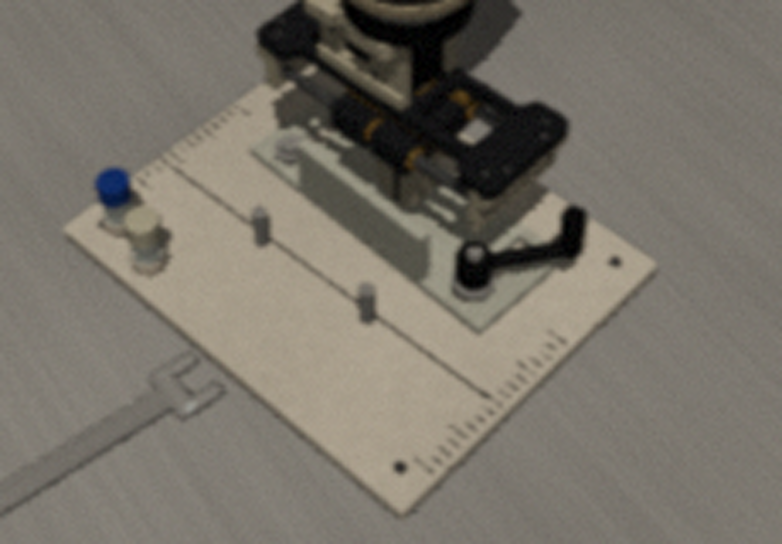

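The picture shows the closed fingers behind the web, clear of it. I'll measure the centring before pushing.

```bash
python3 - <<'E'
from h import *
o=lambda x,y:(170+x/3.4,180+y/3.4)
a,b=[ray('scene',o(*p),.064) for p in [(303,152),(428,238)]]
c,d=[ray('scene',o(*p),.046) for p in [(261,210),(367,287)]]
h=ray('scene',o(473,250),.058)
print(a,b,np.linalg.norm(a-b),(a+b)/2,'pins',c,d,np.linalg.norm(c-d),(c+d)/2,'hub',h)
print('grip',ray('scene',o(573,212),.08))
E
```

```text
[ 0.56633352 -0.01775339  0.064     ] [0.54306303 0.08365993 0.064     ] 0.10404891353033766 [0.55469827 0.03295327 0.064     ] pins [ 0.60606908 -0.00616314  0.046     ] [0.586129   0.08122228 0.046     ] 0.08963157416417002 [0.59609904 0.03752957 0.046     ] hub [0.5235648  0.10289749 0.058     ]
grip [0.46885667 0.12788872 0.08      ]
```

Call:
jog_arm --motion '[[[-0.004,-0.001,0,0,0,0,1],[-0.008,-0.001,0,0,0,0,1],[-0.012,-0.001,0,0,0,0,1],[-0.016,-0.001,0,0,0,0,1],[-0.019,-0.001,0,0,0,0,1],[-0.022,-0.001,0,0,0,0,1],[-0.025,-0.001,0,0,0,0,1],[-0.028,-0.001,0,0,0,0,1],[-0.03,-0.001,0,0,0,0,1],[-0.03,-0.001,0,0,0,0,1]]]'

```text
clock: 4.38
position: [0.5483, 0.0291, 0.0336]
ee_rot: [-0.325, 3.124, -0.0]
force: [-0.1, -1.4, -0.3]
width: 0.009
gripper_force: 0.3
```

Call:
jog_arm --motion '[[[-0.002,0,0,0,0,0,1],[-0.004,0,0,0,0,0,1],[-0.006,0,0,0,0,0,1],[-0.008,0,0,0,0,0,1],[-0.01,0,0,0,0,0,1]]]'

```text
clock: 4.8
position: [0.5577, 0.0311, 0.0336]
ee_rot: [-0.325, 3.125, 0.0]
force: [-2.4, -1.5, -1.5]
width: 0.005
gripper_force: 1.0
```

```bash
cat >> h.py <<'E'
def st():
    s=observe(); u=np.array([np.cos(.203),np.sin(.203)]);v=np.array([-u[1],u[0]])
    print(round(s['clock'],2),'pos',np.round(s['position'],4),'along',round(float(u@s['position'][:2]),4),'F along/left/z',np.round([u@s['force'][:2],v@s['force'][:2],s['force'][2]],2),'rv',np.round(s['ee_rot'],3),'T',np.round(s['ft_torque'],2),'w',round(s['width'],3),s['gripper_force'])
E
python3 - <<'E'
from h import *
st()
im=get_image('scene'); save('sc2.png',cv2.resize(im[180:340,170:400],None,fx=3.4,fy=3.4,interpolation=cv2.INTER_CUBIC))
E
```

```text
4.8 pos [0.5577 0.0311 0.0336] along 0.5525 F along/left/z [-2.65 -0.98 -1.52] rv [-0.325  3.125  0.   ] T [-0.04  0.41 -0.02] w 0.005 0.9635828901082277
```

View pics/sc2.png

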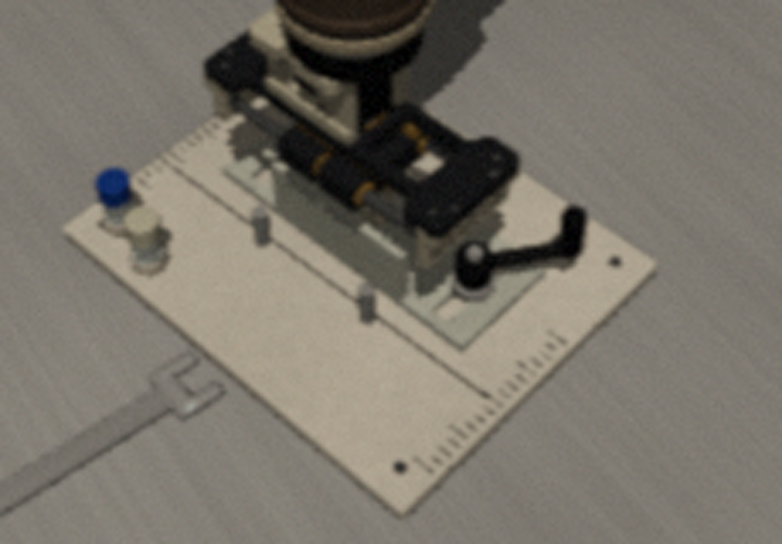

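The fence is sliding. Its foot corner moved from (480,328) to (460,347) in the crop, with a drag of about 2.7 N.

Call:
jog_arm --motion '[[[-0.001,0,0,0,0,0,1],[-0.002,0,0,0,0,0,1],[-0.003,0,0,0,0,0,1],[-0.004,0,0,0,0,0,1],[-0.005,0,0,0,0,0,1],[-0.006,0,0,0,0,0,1],[-0.007,0,0,0,0,0,1],[-0.008,0,0,0,0,0,1]]]'

```text
clock: 5.52
position: [0.5653, 0.0326, 0.0337]
ee_rot: [0.325, -3.125, -0.0]
force: [-3.4, -0.8, -0.5]
width: 0.01
gripper_force: 1.6
```

```bash
python3 - <<'E'
from h import *
st()
E
```

```text
5.52 pos [0.5653 0.0326 0.0337] along 0.5603 F along/left/z [-3.53 -0.08 -0.46] rv [ 0.325 -3.125 -0.   ] T [-0.13  0.61 -0.07] w 0.01 1.5928958728909492
```

Call:
jog_arm --motion '[[[-0.0005,0,0,0,0,0,1],[-0.001,0,0,0,0,0,1],[-0.0015,0,0,0,0,0,1],[-0.002,0,0,0,0,0,1],[-0.0025,0,0,0,0,0,1]]]'

```text
clock: 5.93
position: [0.5677, 0.0331, 0.0337]
ee_rot: [-0.325, 3.125, 0.0]
force: [-2.8, -1.0, 1.6]
width: 0.004
gripper_force: 1.7
```

```bash
python3 - <<'E'
from h import *
st()
f=[(d['p'],d['mask']) for d in silhouettes('pin_left','scene')] if get_image('scene') is not None else 0
im=get_image('scene'); save('sc3.png',cv2.resize(im[200:300,210:340],None,fx=6,fy=6,interpolation=cv2.INTER_CUBIC))
E
```

```text
5.93 pos [0.5677 0.0331 0.0337] along 0.5628 F along/left/z [-2.94 -0.43  1.65] rv [-0.325  3.125  0.   ] T [-0.1   0.7   0.01] w 0.004 1.7017905972898006
```

View pics/sc3.png

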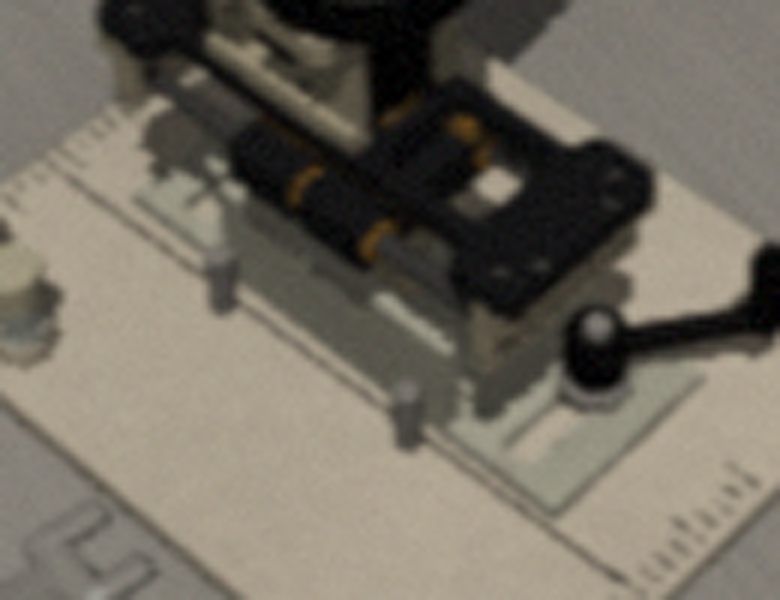

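The crop shows the foot's front edge a few mm short of the black line, with the pins at (220,265) and (405,405). It is nearly there, so I'll creep.

Call:
jog_arm --motion '[[[-0.0003,0,0,0,0,0,1],[-0.0006,0,0,0,0,0,1],[-0.0009,0,0,0,0,0,1],[-0.0012,0,0,0,0,0,1],[-0.0015,0,0,0,0,0,1]]]'

```text
clock: 6.5
position: [0.5693, 0.0334, 0.0337]
ee_rot: [-0.325, 3.125, 0.0]
force: [-3.5, -0.9, 2.8]
width: 0.006
gripper_force: 1.9
```

```bash
python3 - <<'E'
from h import *
st()
E
```

```text
6.5 pos [0.5693 0.0334 0.0337] along 0.5643 F along/left/z [-3.59 -0.19  2.78] rv [-0.325  3.125  0.   ] T [-0.12  0.82 -0.05] w 0.006 1.8962744995951653
```

Call:
jog_arm --motion '[[[-0.0003,0,0,0,0,0,1],[-0.0006,0,0,0,0,0,1],[-0.0009,0,0,0,0,0,1],[-0.0012,0,0,0,0,0,1],[-0.0015,0,0,0,0,0,1]]]'

```text
clock: 6.92
position: [0.5707, 0.0337, 0.0338]
ee_rot: [-0.325, 3.125, 0.0]
force: [-3.4, -1.3, 2.8]
width: 0.004
gripper_force: 2.1
```

```bash
python3 - <<'E'
from h import *
st()
E
```

```text
6.92 pos [0.5707 0.0337 0.0338] along 0.5658 F along/left/z [-3.55 -0.58  2.76] rv [-0.325  3.125  0.   ] T [-0.22  0.85 -0.  ] w 0.004 2.099410258233547
```

Call:
jog_arm --motion '[[[-0.0003,0,0,0,0,0,1],[-0.0006,0,0,0,0,0,1],[-0.0009,0,0,0,0,0,1],[-0.0012,0,0,0,0,0,1],[-0.0015,0,0,0,0,0,1],[-0.0018,0,0,0,0,0,1]]]'

```text
clock: 7.42
position: [0.5724, 0.0341, 0.0337]
ee_rot: [-0.325, 3.125, 0.0]
force: [-4.2, -1.3, 3.5]
width: 0.007
gripper_force: 2.2
```

```bash
python3 - <<'E'
from h import *
st()
E
```

```text
7.42 pos [0.5724 0.0341 0.0337] along 0.5676 F along/left/z [-4.39 -0.39  3.47] rv [-0.325  3.125  0.   ] T [-0.18  0.9   0.02] w 0.007 2.174053955823183
```

Call:
jog_arm --motion '[[[-0.0003,0,0,0,0,0,1],[-0.0006,0,0,0,0,0,1],[-0.0009,0,0,0,0,0,1],[-0.0012,0,0,0,0,0,1]]]'

```text
clock: 7.75
position: [0.5727, 0.0342, 0.0336]
ee_rot: [0.324, -3.123, -0.0]
force: [-7.1, -2.6, 5.4]
width: -0.0
gripper_force: 3.9
```

```bash
python3 - <<'E'
from h import *
st()
E
```

```text
7.75 pos [0.5727 0.0342 0.0336] along 0.5679 F along/left/z [-7.44 -1.13  5.36] rv [ 0.324 -3.123 -0.   ] T [-0.22  1.56  0.01] w -0.0 3.8865795359015465
```

Call:
jog_arm --motion '[[[-0.0003,0,0,0,0,0,1],[-0.0006,0,0,0,0,0,1],[-0.0006,0,0,0,0,0,1],[-0.0006,0,0,0,0,0,1]]]'

```text
clock: 8.08
position: [0.5727, 0.0342, 0.0335]
ee_rot: [0.324, -3.122, -0.0]
force: [-8.3, -0.9, 6.9]
width: 0.005
gripper_force: 4.3
```

```bash
python3 - <<'E'
from h import *
st()
E
```

```text
8.08 pos [0.5727 0.0342 0.0335] along 0.5678 F along/left/z [-8.34  0.79  6.88] rv [ 0.324 -3.122 -0.   ] T [-0.27  1.76  0.03] w 0.005 4.318895637989044
```

Call:
jog_arm --motion '[[[-0.0003,0,0,0,0,0,1],[-0.0006,0,0,0,0,0,1],[-0.0006,0,0,0,0,0,1],[-0.0006,0,0,0,0,0,1]]]'

```text
clock: 8.42
position: [0.5728, 0.0342, 0.0335]
ee_rot: [0.324, -3.121, -0.0]
force: [-11.1, -1.4, 7.7]
width: 0.002
gripper_force: 5.2
```

```bash
python3 - <<'E'
from h import *
st()
E
```

```text
8.42 pos [0.5728 0.0342 0.0335] along 0.5679 F along/left/z [-11.16   0.88   7.73] rv [ 0.324 -3.121 -0.   ] T [-0.34  2.2  -0.01] w 0.002 5.238001272082329
```

The web is seated at about 7 N above the drag. I'll back off and lift.

Call:
jog_arm --motion '[[[0.002,0,0,0,0,0,1],[0.005,0,0,0,0,0,1],[0.012,0,0,0,0,0,1],[0.02,0,-0.005,0,0,0,1],[0.025,0,-0.035,0,0,0,1],[0.03,0,-0.07,0,0,0,1],[0.05,0,-0.1,0,0,0,1],[0.08,0,-0.13,0,0,0,1],[0.1,0,-0.15,0,0,0,1],[0.1,0,-0.15,0,0,0,1]]]'

```text
clock: 9.25
position: [0.4749, 0.0129, 0.1876]
ee_rot: [-0.322, 3.121, 0.002]
force: [0.6, -0.6, -0.5]
width: 0.004
gripper_force: 0.0
```

```bash
python3 - <<'E'
from h import *
st()
im=get_image('wrist'); save('w2.png',im)
t=get_image('top'); s=get_image('scene')
z=lambda im,r,c,f:cv2.resize(im[r[0]:r[1],c[0]:c[1]],None,fx=f,fy=f,interpolation=cv2.INTER_CUBIC)
a=z(s,(200,300),(210,340),3); b=z(t,(150,250),(205,335),3)
c=cv2.resize(im,(400,300))
o=np.zeros((600,790,3),np.uint8); o[:300,:390]=a; o[:300,390:780]=b; o[300:,:400]=c
save('m2.png',o)
E
```

```text
9.25 pos [0.4749 0.0129 0.1876] along 0.4678 F along/left/z [ 0.48 -0.71 -0.53] rv [-3.220e-01  3.121e+00  2.000e-03] T [ 0.02  0.03 -0.05] w 0.004 0.0
```

View pics/m2.png

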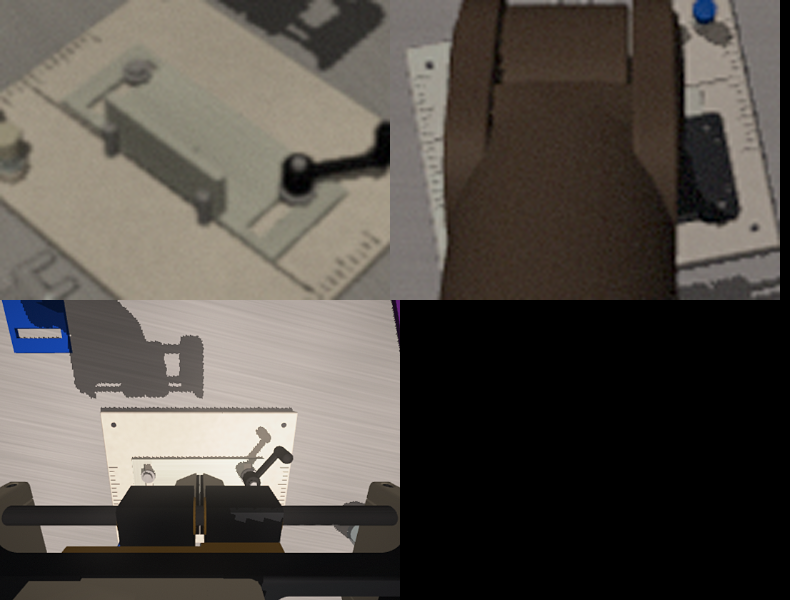

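The picture shows the web touching both pins, at (110,140) and (205,205) in the scene crop, and squared up. The lever is still at its start angle. Next I go to the trailing side of the grip, turning the tool so its flat side faces the grip.

Call:
jog_arm --motion '[[[0.001,0.02,0,0,0,-0.11,1],[0.002,0.05,0,0,0,-0.22,1],[0.003,0.08,0,0,0,-0.34,1],[0.005,0.091,0,0,0,-0.46,1],[0.005,0.091,0,0,0,-0.58,1],[0.005,0.091,0,0,0,-0.7,1],[0.005,0.091,0.02,0,0,-0.82,1],[0.005,0.091,0.04,0,0,-0.93,1],[0.005,0.091,0.06,0,0,-0.93,1],[0.005,0.091,0.06,0,0,-0.93,1]]]'

```text
clock: 10.23
position: [0.4512, 0.1016, 0.1197]
ee_rot: [1.688, -2.641, -0.003]
force: [-0.7, -0.0, 0.1]
width: 0.008
gripper_force: 0.0
```

```bash
python3 - <<'E'
from h import *
st(); print(np.round(observe()['joints'],2))
im=get_image('wrist'); s=get_image('scene')
a=cv2.resize(s[190:310,260:400],None,fx=2.8,fy=2.8,interpolation=cv2.INTER_CUBIC)
o=np.zeros((420,400+392,3),np.uint8); o[:300,:400]=cv2.resize(im,(400,300)); o[:336,400:792]=a
save('m3.png',o)
for c in ['wrist','scene']:
  for d in silhouettes('lever_grip',c): print(c,d['p'],d['pixel'],d['mask'].sum())
E
```

```text
10.23 pos [0.4512 0.1016 0.1197] along 0.4624 F along/left/z [-0.65  0.13  0.09] rv [ 1.688 -2.641 -0.003] T [ 0.07  0.11 -0.02] w 0.008 0.0
[-0.44  0.31  0.13  2.09 -0.06  0.75  2.43]
wrist 0.6 [210.4, 250.8] 884
scene 0.64 [321.9, 253.5] 343
```

View pics/m3.png

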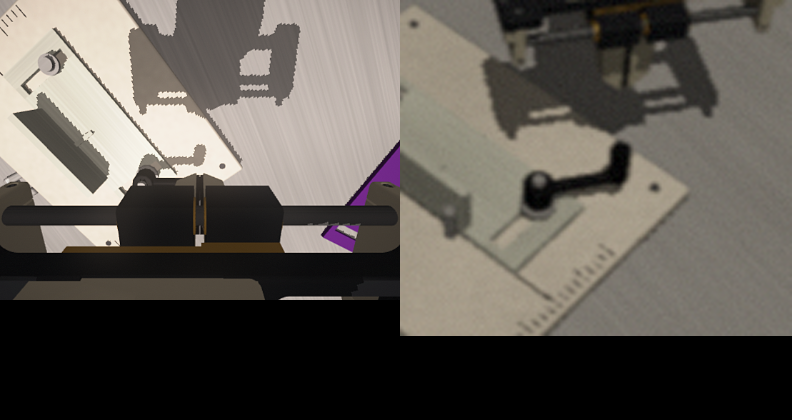

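Call:
jog_arm --motion '[[[0,0,0.02,0,0,0,1],[0,0,0.04,0,0,0,1],[0,0,0.052,0,0,0,1],[0,0,0.06,0,0,0,1],[-0.002,0,0.06,0,0,0,1],[-0.004,0,0.06,0,0,0,1],[-0.006,0,0.06,0,0,0,1],[-0.008,0,0.06,0,0,0,1]]]'

```text
clock: 11.1
position: [0.4576, 0.1099, 0.0647]
ee_rot: [-1.691, 2.646, -0.001]
force: [0.5, -0.2, 0.4]
width: 0.006
gripper_force: 0.0
```

```bash
cat >> h.py <<'E'
A=np.array([.519,.102])
def lv():
    s=observe(); M=R.from_rotvec(s['ee_rot']).as_matrix(); d=np.array(s['position'])[:2]-A; F=M.T@np.array(s['force'])
    p=M[:2,:2].T@d
    print(round(s['clock'],2),'z',round(s['position'][2],4),'tooly ang',round(np.degrees(np.arctan2(M[1,1],M[0,1])),1),'s,r mm',np.round(p*1e3,1),'Ftool',np.round(F,2),'pushtan(+x)',round(F[0],2), 'T',np.round(s['ft_torque'],2))
E
python3 - <<'E'
from h import *
lv()
E
```

```text
11.1 z 0.0647 tooly ang 155.2 s,r mm [18.6 59.1] Ftool [-0.03 -0.49 -0.4 ] pushtan(+x) -0.03 T [ 0.09  0.06 -0.01]
```

Call:
jog_arm --motion '[[[0,0,0.005,0,0,0,1],[-0.0024,0.0007,0.005,0,0,0.04,1],[-0.0036,0.001,0.005,0,0,0.06,1],[-0.0048,0.0013,0.005,0,0,0.08,1],[-0.006,0.0016,0.005,0,0,0.1,1],[-0.0072,0.0018,0.005,0,0,0.12,1],[-0.0084,0.002,0.005,0,0,0.14,1],[-0.0097,0.0022,0.005,0,0,0.16,1],[-0.0109,0.0024,0.005,0,0,0.18,1],[-0.0121,0.0025,0.005,0,0,0.2,1]]]'

```text
clock: 11.93
position: [0.4583, 0.1198, 0.0585]
ee_rot: [1.414, -2.802, 0.001]
force: [-3.8, -5.0, 3.9]
width: 0.007
gripper_force: 3.4
```

```bash
python3 - <<'E'
from h import *
lv()
E
```

```text
11.93 z 0.0585 tooly ang 143.6 s,r mm [21.7 59.5] Ftool [ 6.28  0.06 -3.88] pushtan(+x) 6.28 T [-1.12  0.87 -0.01]
```

Call:
jog_arm --motion '[[[-0.0012,0.0004,0,0,0,0.02,1],[-0.0024,0.0007,0,0,0,0.04,1],[-0.0036,0.001,0,0,0,0.06,1],[-0.0048,0.0013,0,0,0,0.08,1],[-0.006,0.0016,0,0,0,0.1,1],[-0.0072,0.0018,0,0,0,0.12,1],[-0.0084,0.002,0,0,0,0.14,1],[-0.0097,0.0022,0,0,0,0.16,1],[-0.0109,0.0024,0,0,0,0.18,1],[-0.0121,0.0025,0,0,0,0.2,1]]]'

```text
clock: 12.77
position: [0.4625, 0.1315, 0.0584]
ee_rot: [1.128, -2.928, -0.0]
force: [-5.9, -2.7, 4.3]
width: 0.004
gripper_force: 3.6
```

```bash
cat >> h.py <<'E'
def lv2():
    lv(); s=observe(); M=R.from_rotvec(s['ee_rot']).as_matrix(); p=M[:2,:2].T@(np.array(s['position'])[:2]-A)
    print('lever ~',round(np.radians(156.6)-np.arctan2(M[1,1],M[0,1])-(p[0]-.0175)/.06,3))
E
python3 - <<'E'
from h import *
lv2()
E
```

```text
12.77 z 0.0584 tooly ang 132.1 s,r mm [22.1 59.8] Ftool [ 6.18  1.97 -4.29] pushtan(+x) 6.18 T [-0.71  1.42  0.01]
lever ~ 0.35
```

Call:
jog_arm --motion '[[[-0.0012,0.0004,0,0,0,0.02,1],[-0.0024,0.0007,0,0,0,0.04,1],[-0.0036,0.001,0,0,0,0.06,1],[-0.0048,0.0013,0,0,0,0.08,1],[-0.006,0.0016,0,0,0,0.1,1]]]'

```text
clock: 13.18
position: [0.4654, 0.137, 0.0583]
ee_rot: [0.981, -2.98, -0.0]
force: [-7.6, -2.1, 4.3]
width: 0.002
gripper_force: 3.6
```

```bash
python3 - <<'E'
from h import *
lv2()
E
```

```text
13.18 z 0.0583 tooly ang 126.4 s,r mm [22.3 60. ] Ftool [ 7.4   2.82 -4.25] pushtan(+x) 7.4 T [-0.47  1.59  0.01]
lever ~ 0.446
```

Call:
jog_arm --motion '[[[-0.0012,0.0004,0,0,0,0.02,1],[-0.0024,0.0007,0,0,0,0.04,1],[-0.0036,0.001,0,0,0,0.06,1],[-0.0048,0.0013,0,0,0,0.08,1]]]'

```text
clock: 13.52
position: [0.4682, 0.1411, 0.0582]
ee_rot: [0.861, -3.016, -0.0]
force: [-7.8, -0.6, 3.8]
width: 0.005
gripper_force: 3.6
```

```bash
python3 - <<'E'
from h import *
lv2()
E
```

```text
13.52 z 0.0582 tooly ang 121.9 s,r mm [22.5 60. ] Ftool [ 6.94  3.56 -3.77] pushtan(+x) 6.94 T [-0.34  1.8  -0.  ]
lever ~ 0.523
```

Call:
jog_arm --motion '[[[-0.0012,0.0004,0,0,0,0.02,1],[-0.0024,0.0007,0,0,0,0.04,1],[-0.0036,0.001,0,0,0,0.06,1],[-0.0048,0.0013,0,0,0,0.08,1]]]'

```text
clock: 13.85
position: [0.4714, 0.145, 0.0581]
ee_rot: [0.74, -3.047, -0.001]
force: [-7.6, -1.2, 3.1]
width: 0.007
gripper_force: 3.6
```

```bash
python3 - <<'E'
from h import *
lv2()
E
```

```text
13.85 z 0.0581 tooly ang 117.3 s,r mm [22.6 60. ] Ftool [ 7.29  2.44 -3.1 ] pushtan(+x) 7.29 T [-0.19  1.71  0.01]
lever ~ 0.601
```

Call:
jog_arm --motion '[[[-0.0012,0.0004,0,0,0,0.02,1],[-0.0024,0.0007,0,0,0,0.04,1],[-0.0036,0.001,0,0,0,0.06,1],[-0.0048,0.0013,0,0,0,0.08,1]]]'

```text
clock: 14.18
position: [0.4749, 0.1485, 0.058]
ee_rot: [0.618, -3.074, -0.0]
force: [-8.5, 0.1, 2.3]
width: 0.0
gripper_force: 3.5
```

```bash
python3 - <<'E'
from h import *
lv2()
E
```

```text
14.18 z 0.058 tooly ang 112.7 s,r mm [22.7 59.9] Ftool [ 7.85  3.41 -2.29] pushtan(+x) 7.85 T [ 0.01  1.82 -0.03]
lever ~ 0.679
```

Call:
jog_arm --motion '[[[-0.0012,0.0004,0,0,0,0.02,1],[-0.0024,0.0007,0,0,0,0.04,1],[-0.0036,0.001,0,0,0,0.06,1],[-0.0048,0.0013,0,0,0,0.08,1]]]'

```text
clock: 14.52
position: [0.4787, 0.1517, 0.0579]
ee_rot: [0.495, -3.096, -0.0]
force: [-8.4, -0.1, 1.3]
width: 0.008
gripper_force: 3.5
```

```bash
python3 - <<'E'
from h import *
lv2()
E
```

```text
14.52 z 0.0579 tooly ang 108.2 s,r mm [22.8 59.8] Ftool [ 8.07  2.53 -1.26] pushtan(+x) 8.07 T [ 0.17  1.84 -0.01]
lever ~ 0.757
```

Call:
jog_arm --motion '[[[-0.0012,0.0004,0,0,0,0.02,1],[-0.0024,0.0007,0,0,0,0.04,1],[-0.0036,0.001,0,0,0,0.06,1]]]'

```text
clock: 14.77
position: [0.4818, 0.1541, 0.0579]
ee_rot: [0.402, -3.11, -0.001]
force: [-8.6, 1.7, 2.1]
width: 0.006
gripper_force: 3.8
```

```bash
cat >> h.py <<'E'
def lv3():
    s=observe(); M=R.from_rotvec(s['ee_rot']).as_matrix(); p=M[:2,:2].T@(np.array(s['position'])[:2]-A)
    F=M.T@s['force'];T=M.T@s['ft_torque']
    print(round(s['clock'],2),'lever',round(np.radians(156.6)-np.arctan2(M[1,1],M[0,1])-(p[0]-.0175)/.06,3),'s,r',np.round(p*1e3,1),'F',F.round(2),'T',T.round(2),'eff',round(F[0]-F[1]*13/60,2),'g',round(s['gripper_force'],2),'z',s['position'][2].round(4))
E
python3 - <<'E'
from h import *
lv3()
E
```

```text
14.77 lever 0.818 s,r [22.7 59.9] F [ 7.93  3.83 -2.04] T [-0.87  1.73  0.01] eff 7.1 g 3.76 z 0.0579
```

Call:
jog_arm --motion '[[[-0.0012,0.0004,0,0,0,0.02,1],[-0.0024,0.0007,0,0,0,0.04,1],[-0.0036,0.001,0,0,0,0.06,1]]]'

```text
clock: 15.02
position: [0.4849, 0.1564, 0.0579]
ee_rot: [0.309, -3.12, -0.001]
force: [-8.8, 2.8, 1.1]
width: 0.003
gripper_force: 3.9
```

```bash
python3 - <<'E'
from h import *
lv3()
E
```

```text
15.02 lever 0.878 s,r [22.7 60. ] F [ 8.11  4.5  -1.09] T [-0.99  1.75 -0.04] eff 7.14 g 3.92 z 0.0579
```

Call:
jog_arm --motion '[[[-0.0012,0.0012,0,0,0,0.02,1],[-0.0024,0.0022,0,0,0,0.04,1],[-0.0036,0.003,0,0,0,0.06,1]]]'

```text
clock: 15.27
position: [0.4884, 0.159, 0.0579]
ee_rot: [0.214, -3.129, 0.001]
force: [-6.4, -2.0, -0.1]
width: -0.002
gripper_force: 3.5
```

```bash
python3 - <<'E'
from h import *
lv3()
E
```

```text
15.27 lever 0.942 s,r [22.5 60.6] F [ 6.57 -1.12  0.09] T [ 0.24  1.43 -0.  ] eff 6.81 g 3.48 z 0.0579
```

Call:
jog_arm --motion '[[[-0.0012,0.0005,0,0,0,0.02,1],[-0.0024,0.0009,0,0,0,0.04,1],[-0.0036,0.0013,0,0,0,0.06,1],[-0.0048,0.0017,0,0,0,0.08,1]]]'

```text
clock: 15.6
position: [0.493, 0.1615, 0.0579]
ee_rot: [0.089, -3.135, 0.001]
force: [-6.9, -0.5, 0.2]
width: 0.005
gripper_force: 3.5
```

```bash
python3 - <<'E'
from h import *
lv3()
E
```

```text
15.6 lever 1.021 s,r [22.6 60.9] F [ 6.9  -0.06 -0.21] T [0.09 1.49 0.04] eff 6.91 g 3.51 z 0.0579
```

Call:
jog_arm --motion '[[[-0.0012,0.0005,0,0,0,0.02,1],[-0.0024,0.0009,0,0,0,0.04,1],[-0.0036,0.0013,0,0,0,0.06,1],[-0.0048,0.0017,0,0,0,0.08,1]]]'

```text
clock: 15.93
position: [0.4976, 0.1637, 0.0579]
ee_rot: [-0.037, -3.136, 0.001]
force: [-8.3, 0.3, 0.6]
width: 0.006
gripper_force: 3.6
```

```bash
python3 - <<'E'
from h import *
lv3()
E
```

```text
15.93 lever 1.097 s,r [22.8 61.2] F [ 8.29  0.13 -0.6 ] T [0.06 1.55 0.03] eff 8.26 g 3.65 z 0.0579
```

Call:
jog_arm --motion '[[[-0.0012,0.0005,0,0,0,0.02,1],[-0.0024,0.0009,0,0,0,0.04,1],[-0.0036,0.0013,0,0,0,0.06,1]]]'

```text
clock: 16.18
position: [0.5011, 0.165, 0.0579]
ee_rot: [-0.13, -3.133, 0.001]
force: [-8.2, 0.4, 1.3]
width: 0.004
gripper_force: 3.9
```

```bash
python3 - <<'E'
from h import *
lv3()
E
```

```text
16.18 lever 1.153 s,r [23.  61.3] F [ 8.2  -0.3  -1.23] T [-0.02  1.67 -0.02] eff 8.26 g 3.93 z 0.0579
```

Stiffening has begun, about 1 N above free swing at 1.15 rad.

Call:
jog_arm --motion '[[[-0.0012,0.0005,0,0,0,0.02,1],[-0.0024,0.0009,0,0,0,0.04,1],[-0.0036,0.0013,0,0,0,0.06,1],[-0.0048,0.0017,0,0,0,0.08,1],[-0.0048,0.0017,0,0,0,0.08,1]]]'

```text
clock: 16.6
position: [0.506, 0.1667, 0.0579]
ee_rot: [-0.255, -3.126, 0.001]
force: [-7.5, 1.7, 1.6]
width: 0.002
gripper_force: 3.9
```

```bash
python3 - <<'E'
from h import *
lv3()
E
```

```text
16.6 lever 1.229 s,r [23.3 61.7] F [ 7.7   0.43 -1.6 ] T [ 0.09  1.63 -0.05] eff 7.61 g 3.9 z 0.0579
```

Call:
jog_arm --motion '[[[-0.0012,0.0005,0,0,0,0.02,1],[-0.0024,0.0009,0,0,0,0.04,1],[-0.0036,0.0013,0,0,0,0.06,1]]]'

```text
clock: 16.85
position: [0.5095, 0.1675, 0.0579]
ee_rot: [-0.349, -3.116, 0.001]
force: [-9.1, 1.7, 1.1]
width: 0.006
gripper_force: 4.5
```

```bash
python3 - <<'E'
from h import *
lv3()
E
```

```text
16.85 lever 1.281 s,r [23.8 61.8] F [ 9.29 -0.36 -1.  ] T [0.08 1.9  0.02] eff 9.37 g 4.54 z 0.0579
```

Call:
jog_arm --motion '[[[-0.0012,0.0005,0,0,0,0.02,1],[-0.0024,0.0009,0,0,0,0.04,1],[-0.0036,0.0013,0,0,0,0.06,1],[-0.0048,0.0017,0,0,0,0.08,1]]]'

```text
clock: 17.18
position: [0.5144, 0.1684, 0.0579]
ee_rot: [-0.472, -3.099, 0.001]
force: [-9.3, 2.5, 2.9]
width: 0.008
gripper_force: 4.9
```

```bash
python3 - <<'E'
from h import *
lv3()
E
```

```text
17.18 lever 1.353 s,r [24.2 62. ] F [ 9.63 -0.37 -2.87] T [ 0.13  2.08 -0.01] eff 9.71 g 4.87 z 0.0579
```

Call:
jog_arm --motion '[[[-0.0012,0.0005,0,0,0,0.02,1],[-0.0024,0.0009,0,0,0,0.04,1],[-0.003,0.0011,0,0,0,0.05,1]]]'

```text
clock: 17.43
position: [0.5175, 0.1687, 0.0578]
ee_rot: [-0.55, -3.086, 0.001]
force: [-9.8, 2.6, 3.1]
width: 0.0
gripper_force: 5.1
```

```bash
python3 - <<'E'
from h import *
lv3()
E
```

```text
17.43 lever 1.4 s,r [24.4 62.1] F [10.12 -0.92 -3.  ] T [ 0.15  2.14 -0.02] eff 10.32 g 5.08 z 0.0578
```

Call:
jog_arm --motion '[[[0.003,0,0,0,0,0,1],[0.008,0,0,0,0,0,1],[0.016,0,0,0,0,0,1],[0.025,0,0,0,0,0,1],[0.03,0,-0.02,0,0,0,1],[0.03,0,-0.05,0,0,0,1],[0.04,0,-0.09,0,0,0,1],[0.07,0,-0.12,0,0,0,1],[0.1,0,-0.15,0,0,0,1],[0.1,0,-0.15,0,0,0,1]]]'

```text
clock: 18.27
position: [0.4245, 0.2055, 0.2126]
ee_rot: [0.544, 3.093, 0.009]
force: [0.7, 0.1, -0.2]
width: 0.004
gripper_force: 0.0
```

```bash
python3 - <<'E'
from h import *
st()
s=get_image('scene'); t=get_image('top')
o=np.zeros((480,790,3),np.uint8)
o[:480,:560]=cv2.resize(s[200:320,200:340],None,fx=4,fy=4,interpolation=cv2.INTER_CUBIC)
o[:230,560:790]=t[120:350,170:400]
save('m4.png',o)
E
```

```text
18.27 pos [0.4245 0.2055 0.2126] along 0.4572 F along/left/z [ 0.65 -0.06 -0.15] rv [0.544 3.093 0.009] T [ 0.06 -0.05 -0.03] w 0.004 0.0
```

View pics/m4.png

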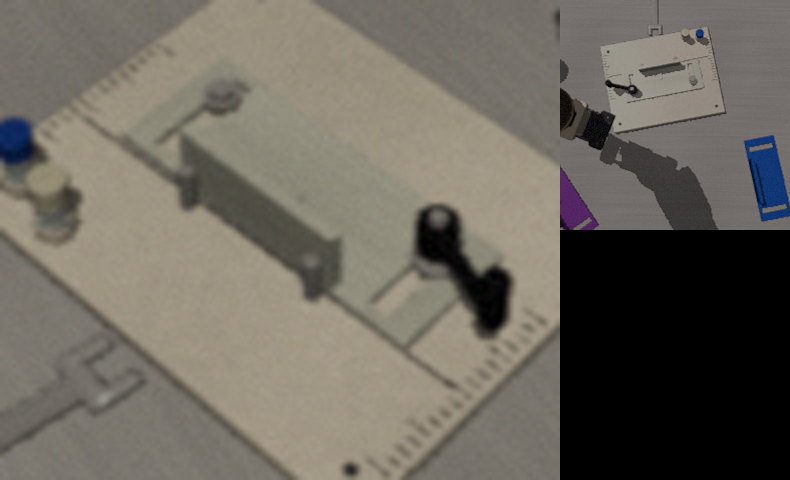

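The web rests on both pins, at (188,190) and (312,278). The lever has swung to the left with its grip at (492,300). The arm is clear and the other objects stand where they were, so I'm handing in.

```bash
python3 -c "
from cell import sign_off
print(sign_off())"
```

```text
the job is handed in; nothing more can be done
None
```

The job is handed in, but `sign_off` returned no verdict: the fence sits squared against both stop pins (seated at about 7 N above the sliding drag), the lever is clamped at about 3.3 N above free swing, and the arm is clear of everything.

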